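# Roll the map tube off the writing pad

### The arm

A 6-joint arm with a two-finger parallel gripper is mounted at the origin on the work surface. World frame = base frame: x ahead of the robot, y to its left, z up, the work surface at z = 0. Lengths are in m, angles in rad, forces in N, time in s.
With the tool pointing down it reaches from about 0.275 to 0.85 m from the base axis. Payload 5.2 kg.
Tool frame: the origin (TCP) lies at the very end of the fingers, on their centre line; the grasp point (between the pads) lies 19 mm behind it; z points along the fingers, y is the line along which they close (so a half turn about z gives the same grasp; the last joint's range is limited). The gripper opens to 85 mm and grips with 20 to 120 N. Pads are 22 mm wide; open, the fingers measure 114 mm over their backs; the gripper's body (76 mm by 85 mm) begins 54 mm behind the grasp point. The pads swing forward as they close: fully open they stand 13 mm farther back than shut.
Start: joints at [-1.367, 0.259, 1.535, -0, 1.348, -0.203], TCP at [0.218, -0.505, 0.231] pointing down, gripper open.
Joint ranges: [-3.14, 3.14], [-0.91, 2.08], [0.19, 2.58], [-1.22, 4.36], [0.22, 2.71], [-3.12, 3.12]. Speed limits (rad/s): [2.57, 2.57, 3.14, 3.14, 3.14, 3.14].

### API

Orientations are given as a unit quaternion [w, x, y, z].
In Python, from rig import env gives the robot as it stands.
- The arm moves only by the tool step_arm, never from a script. Its argument "increments" is a list that holds one entry, the list of rows, each a list of 7 numbers: the shift along the tool's x, y, z in mm, then the turn, a rotation vector about the tool's x, y, z in rad, then the finger opening in mm, from 0 to 85.4. In form: [[[dx, dy, dz, ax, ay, az, claw], ...]]. A call has 1 to 10 rows; each row is the pose to reach, as a shift and turn from the pose commanded when the call began, along the tool's axes at that moment; what a row does not reach only later rows make up. A row lasts 1/12 s, in which the tool goes at most 41.7 mm and 7.16 degrees, less where a joint would pass 70% of its speed; a pose out of reach is approached as far as the arm can. A call with a gripper value outside its range is refused whole. The fingers move at their own pace and stop on an object; "squeeze" is the grip in N (left out, the last holds). Time passes only in rows, so rows that repeat a pose let the fingers close. It gives the time, the measured TCP pose, the force, the opening and the grip force at its end, in the units of the state.
- env.get_state(): the state, without advancing time (a new reading comes with each control period).
- env.capture(name): name is "scene" or "top" or "wrist"; returns a dict with "image" (400x640x3 uint8, red, green, blue), "camera_matrix" (3x3 intrinsics, pixels), "origin" and "rotation" of the camera in the world; the wrist camera has in their place "mount" (4x4, takes a point from camera to tool coordinates, whose origin is the TCP and whose axes are the flange's). Camera axes: x right, y up, looking along -z (the intrinsics and any distortion apply to the point x, -y, -z); pixel columns grow to the right and rows downward; lengths in m; the calibration is good to about 2 mm. A picture is of the moment at which its call begins: read the wrist's pose just before it. There is no depth.
- env.finish_job(): hands the job in; it is judged then, once.
The state is a dict: "time": time; "q": joint angles; "joint_velocities": joint speeds; "joint_torque": joint torques, N m; "eef_pos": TCP position; "tcp_rot": TCP orientation; "wrist_force": force on the tool from outside, world axes, zero at the start; "moment": the same for the moment, N m; "grip_width": finger opening in m; "grip_force": force on a finger pad.
Only numpy, scipy, OpenCV 4.12 (cv2) and the standard library are available. Lean on these libraries where they do the work, as an engineer would, in place of code of your own. Each camera call takes 0.05 s, during which the arm holds its last target. There are 200 camera calls.

### The job

Clear the leather writing pad: with the fingertips on top of the cardboard map tube, roll it away from the robot, off the far edge of the pad, and leave it lying still on the bare wood along that edge: clear of the pad, with a gap of about 1.5 cm and nowhere more than 3 cm, and well short of the ornaments behind (plaster figure, pencil pot, clock). Only touch the tube high up, near its top: never shove it from behind lower down, grip it or lift it, and do not press hard enough to crush the cardboard. Leave everything else on the desk where it stands.

Things in the scene. Friction and masses are not known exactly. Their poses are not given: they have to be found in the camera images.
- tube: Cardboard map tube lying on its side: a plain cylinder 90 mm in diameter, 240 mm long, 0.24 to 0.43 kg, brown with white end caps, a dark red tape band near each end and a cream label (on top at the start). Origin at its centre, on its axis, 45 mm above the desk; its y axis runs along the tube to the robot's left; its x and z axes turn as it rolls (z is up at the start).
- tube_end_l (a point): Centre of the tube's left end face, on its axis (120 mm from its centre along its +y). The tube rolls alike over pad and wood, with some resistance: let go at 0.1 m/s it runs on 15 to 20 mm and stops. Rolling without slip, its top moves twice as fast as its centre.
- tube_end_r (a point): Centre of the tube's right end face, on its axis (120 mm from its centre along its -y). Friction between cardboard and fingers or desk is about 0.5 to 0.7.
- pad_edge (a point): Middle of the far edge of the dark green leather writing pad with its thin gold border line, at desk height. The pad is fixed, paper-thin (no step), 620 mm wide, 360 mm deep. x points away from the robot, square to the edge, over the bare wood; y runs along the edge to the left. The bare wood is at least 143 mm deep from this edge to the fronts of the ornaments.
- figure: White plaster figure of a seated man, 76 mm square and 140 mm high, loose; origin at the centre of its underside. Stands in the row behind the bare strip.
- pencil_pot: Dark red round pencil pot with pencils, 72 mm across, 140 mm high with the pencils, loose; origin at the centre of its underside. Stands in the same row.
- clock: Round brass desk clock on a wooden foot 60 x 110 mm, 104 mm high, loose; origin at the centre of its underside. Stands in the same row.
- mug: Blue mug, 82 mm across without its handle, 95 mm high, left of the pad, loose; origin at the centre of its underside.
- stapler: Black desk stapler, 135 mm long, 55 mm high, left of the pad, loose; origin at the centre of its underside.
- magnifier: Magnifying glass with a brass rim (94 mm across, 14 mm high) and a wooden handle along its y axis to 150 mm from the lens's centre, lying flat right of the pad, loose; origin at the centre of the lens's underside.

How it is judged:
On the way:
1. the tube has rolled over by at least a quarter of a turn (not been dragged) (angle between tube's own z axis and vertical above 1.6 rad), for 0.05 s.
At the end, for the whole second after the job is handed in: The tube lies still (under 10 mm/s, 0.2 rad/s) and flat on the bare wood: the centres of both its end faces are 42 to 77 mm beyond the line of the pad's far edge, so the tube is clear of the pad (3 mm allowed) with a gap nowhere over 32 mm, and it touches no ornament (x of tube_end_l in the frame of pad_edge between 0.042 and 0.077 m and x of tube_end_r in the frame of pad_edge between 0.042 and 0.077 m and height (world z) of each of tube_end_l, tube_end_r below 0.053 m and linear speed of tube below 0.01 m/s and angular speed of tube below 0.2 rad/s and contact force between tube and figure below 0.1 N and contact force between tube and pencil_pot below 0.1 N and contact force between tube and clock below 0.1 N).
It fails at once if the tube is lifted: the centre of an end face more than 15 mm above its height when lying (height (world z) of any of tube_end_l, tube_end_r above 0.06 m).
It fails at once if the tube is pushed from low down: fingers touch it with the fingertips less than about 60 mm above the desk (contact force between the fingers and tube above 0.3 N and height (world z) of the grasp point below 0.078 m).
It fails at once if the tube is pressed with more than 40 N (contact force between the fingers and tube above 40 N).
It fails at once if the tube bumps an ornament (contact force between tube and figure above 0.5 N or contact force between tube and pencil_pot above 0.5 N or contact force between tube and clock above 0.5 N).
It fails at once if one of the other things on the desk is pushed more than 10 mm or tipped (distance of any of figure, pencil_pot, clock, mug, stapler, magnifier from where it was at the start of the episode above 0.01 m or angle between any of figure, pencil_pot, clock, mug, stapler, magnifier's own z axis and vertical above 0.2 rad).
It also fails if it takes over 58 s, if anything falls off the work surface, if the arm or the gripper's body presses on something with over 40 N, if the wrist force passes 120 N, or if a joint passes its speed limit or range.

## Working session

There is one attempt and no reset: what is moved stays moved. The work goes in short steps, Python scripts to look and compute and a tool call to move; the robot and the scene stay as the last step left them, time stands still between calls to the robot, and variables do not carry over. Pictures are saved under pics/ and viewed, at most 10 in all, crops included, and the job is handed in when it is done.

Besides the shell and the picture viewer there is one more tool, called after ">>>" by a JSON object that holds its "method" and its "body", one argument or row to a line. step_arm: Moves the arm, as the interface text tells. Its arguments: {"type":"object","properties":{"increments":{"type":"array"},"squeeze":{"type":"number"}},"required":["increments"]}

```bash
mkdir -p pics; cat > h.py <<'E'
import numpy as np, cv2, pickle
from rig import env
def ray(c,u,v):
    K=np.array(c["camera_matrix"]); d=np.linalg.inv(K)@[u,v,1]
    R=np.array(c["rotation"]); return np.array(c["origin"]), R@np.array([d[0],-d[1],-d[2]])
def at(c,u,v,z):
    o,d=ray(c,u,v); return o+d*(z-o[2])/d[2]
def proj(c,p):
    q=np.array(c["rotation"]).T@(np.array(p)-c["origin"]); K=np.array(c["camera_matrix"])
    w=K@[q[0],-q[1],-q[2]]; return w[:2]/w[2]
def shot(n,f):
    c=env.capture(n); cv2.imwrite(f"pics/{f}.png",c["image"][:,:,::-1]); pickle.dump(c,open(f"pics/{f}.pkl","wb")); return c
def load(f): return pickle.load(open(f"pics/{f}.pkl","rb"))
E
python3 - <<'E'
from h import *
for n in("top","scene"):
    c=shot(n,n+"0"); print({k:np.round(v,4).tolist() if k!="image" else 0 for k,v in c.items()})
print(env.get_state())
E
```

```text
{'image': 0, 'camera_matrix': [[456.6541, 0.0, 313.515], [0.0, 456.6541, 206.442], [0.0, 0.0, 1.0]], 'origin': [0.3747, 0.0135, 1.3188], 'rotation': [0.7083, 0.0643, -0.0482, -0.7013]}
{'image': 0, 'camera_matrix': [[391.702, 0.0, 319.2307], [0.0, 391.702, 197.8381], [0.0, 0.0, 1.0]], 'origin': [1.3741, 0.5016, 0.8867], 'rotation': [0.4615, 0.21, 0.3581, 0.784]}
{'time': 0.1, 'q': array([-1.36681765e+00,  2.59295751e-01,  1.53596685e+00, -9.90603589e-06,
        1.34800175e+00, -2.02835835e-01]), 'joint_velocities': array([-0.00076831, -0.00307293, -0.00216904, -0.00078207, -0.00115075,
        0.00043074]), 'joint_torque': array([ 1.88492020e-03, -4.46973181e+01, -2.91248077e+01, -1.27756548e-04,
        6.30818016e-03,  3.85225087e-05]), 'eef_pos': array([ 0.21753008, -0.50464137,  0.23054676]), 'tcp_rot': array([-8.35844198e-04,  9.79383409e-01,  2.02008514e-01, -5.30730214e-06]), 'wrist_force': array([-0.34954756,  0.01154126, -0.15077148]), 'moment': array([-0.02125567, -0.03420368,  0.02634577]), 'grip_force': 0.0, 'grip_width': 0.08520817464204063}
```

```bash
sed -i '2a from scipy.spatial.transform import Rotation as Ro\ndef RM(q): return Ro.from_quat(np.roll(q,-1)).as_matrix()' h.py; sed -i 's/R=np.array(c\["rotation"\])/R=RM(c["rotation"])/; s/np.array(c\["rotation"\]).T/RM(c["rotation"]).T/' h.py; python3 - <<'E'
from h import *
im=cv2.imread("pics/top0.png"); cv2.imwrite("pics/top0b.png",cv2.resize(im[40:340,80:480],None,fx=2,fy=2,interpolation=cv2.INTER_CUBIC))
E
```

```text
(no output)
```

View pics/top0.png

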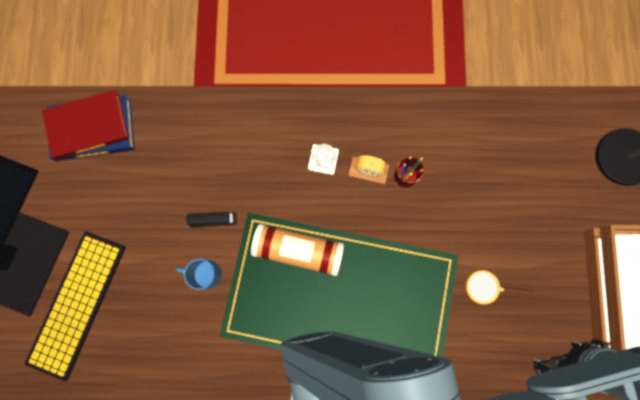

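View pics/top0b.png

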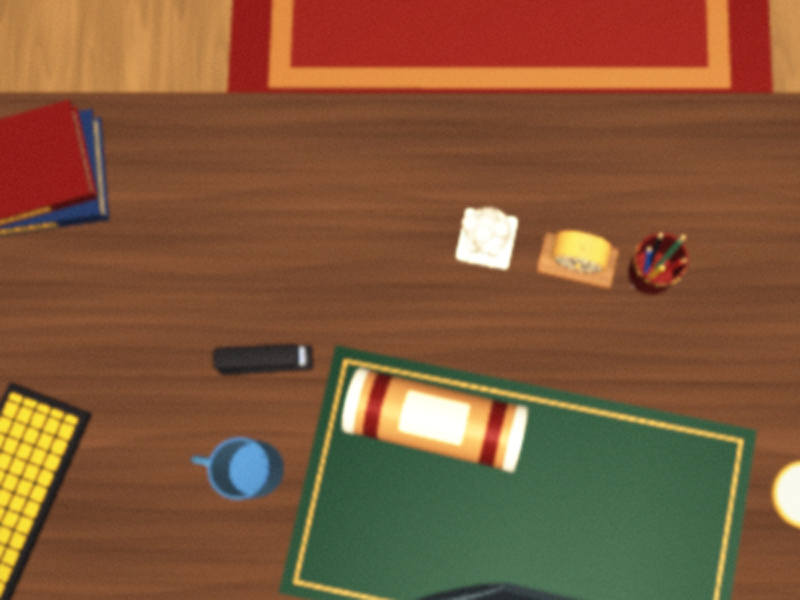

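```bash
cat >> h.py <<'E'
def hull(c,x,y,yaw):
    t=np.linspace(0,2*np.pi,60); a=np.array([-np.sin(yaw),np.cos(yaw),0]); b=np.array([np.cos(yaw),np.sin(yaw),0])
    P=[np.array([x,y,.045])+s*.12*a+.045*(np.cos(k)*b+np.sin(k)*np.array([0,0,1])) for s in(-1,1) for k in t]
    return cv2.convexHull(np.array([proj(c,p) for p in P],np.float32))[:,0]
def pad(c,e,yaw):
    a=np.array([-np.sin(yaw),np.cos(yaw),0]); b=np.array([np.cos(yaw),np.sin(yaw),0]); e=np.array([*e,0])
    return np.array([proj(c,e+.31*a),proj(c,e-.31*a),proj(c,e-.31*a-.36*b),proj(c,e+.31*a-.36*b)])
E
python3 - <<'E'
from h import *
from scipy.optimize import minimize
c=load("top0"); f=lambda u,v:((u+.5)/2-.5+80,(v+.5)/2-.5+40)
L=at(c,*f(337,347),0); R=at(c,*f(755,430),0); print("corners",L,R,np.linalg.norm(L-R))
hsv=cv2.cvtColor(c["image"],cv2.COLOR_RGB2HSV)
# pad far edge: green vs wood transitions along the edge, subpixel from red-green
im=cv2.GaussianBlur(c["image"],(3,3),0).astype(float); g=im[:,:,1]-im[:,:,0]
pts=[]
for s in np.linspace(.05,.95,60):
    m=L+(R-L)*s; n=np.array([-(R-L)[1],(R-L)[0],0]); n/=np.linalg.norm(n); n*=np.sign(n[0])
    ds=np.arange(-.010,.02,.0005); v=[]
    for d in ds:
        u,w=proj(c,m+n*d); v.append(cv2.remap(g.astype(np.float32),np.float32([[u]]),np.float32([[w]]),1)[0,0])
    v=np.array(v); lo,hi=v[0:3].mean(),v[-5:].mean(); h=(v.max()+hi)/2
    k=np.where(v>h)[0]
    if len(k) and k[-1]<len(ds)-1: pts.append(np.r_[(m+n*ds[k[-1]])[:2]])
pts=np.array(pts); vx,vy,x0,y0=cv2.fitLine(pts.astype(np.float32),cv2.DIST_HUBER,0,.01,.01).ravel()
if vy<0: vx,vy=-vx,-vy
yaw=np.arctan2(-vx,vy); d=(pts-[x0,y0])@[vy,-vx]; print("yaw",yaw,"rms",d.std(),len(pts))
M=(L+R)[:2]/2; a=np.array([vx,vy]); e=np.array([x0,y0])+a*((M-[x0,y0])@a); print("edge",e)
# tube: mask = red > green in pad region
H,S,V=cv2.split(hsv); mask=(((im[:,:,0]>im[:,:,1]*1.0)&(im[:,:,0]>80))*255).astype(np.uint8)
roi=np.zeros_like(mask); 
c0=at(c,*f(435,420),.07); print("tube0",c0)
def edgecost(p): # mean gradient across the hull: inside red-green minus outside
    h=hull(c,*p); m=np.zeros((1600,2560),np.uint8); cv2.fillPoly(m,[np.int32(h*4+2)],255); m=cv2.resize(m,(640,400),interpolation=cv2.INTER_AREA)/255.
    r=cv2.dilate((m>0).astype(np.uint8),np.ones((7,7)))>0
    return np.abs(m-(mask>0))[r].sum()
best=min((minimize(edgecost,[c0[0]+dx,c0[1],yaw+dy],method="Nelder-Mead",options=dict(initial_simplex=np.array([c0[0]+dx,c0[1],yaw+dy])+np.array([[0,0,0],[.01,0,0],[0,.01,0],[0,0,.08]]))) for dx in(-.01,0,.01) for dy in(-.05,0,.05)),key=lambda r:r.fun)
print("tube",best.x,best.fun)
b=np.array([vy,-vx]); print("rel",(best.x[:2]-e)@b,(best.x[:2]-e)@a,best.x[2]-yaw)
im=c["image"][:,:,::-1].copy(); o=np.array([210,200]); z=6
cr=cv2.resize(im[200:295,210:340],None,fx=z,fy=z,interpolation=cv2.INTER_CUBIC)
cv2.polylines(cr,[np.int32((hull(c,*best.x)-o+.5)*z)],True,(255,0,255),1)
cv2.polylines(cr,[np.int32((pad(c,e,yaw)-o+.5)*z)],True,(255,255,0),1)
cv2.imwrite("pics/fit0.png",cr)
for n,q in dict(fig=(487,238),clock=(580,272),pot=(655,285),mug=(240,480)).items(): 
    p=at(c,*f(*q),0)[:2]; print(n,p,(p-e)@b,(p-e)@a)
E
```

```text
corners [0.56478618 0.23586768 0.        ] [ 0.45015256 -0.36745982  0.        ] 0.6141212812420686
yaw -0.19044991 rms 0.00023879527527051106 60
edge [ 0.50906498 -0.06610368]
tube0 [0.45515377 0.08630938 0.07      ]
tube [ 0.45601965  0.08661767 -0.22093311] 836.0
rel -0.08099648022690165 0.1399185109897905 -0.030483197134728635
fig [0.73046246 0.01769132] 0.20153197536415482 0.12419061208858118
clock [ 0.67961219 -0.11986923] 0.17764143034642185 -0.02050871731975605
pot [ 0.66079948 -0.22959517] 0.17994006749078217 -0.13181198206327574
mug [0.37094814 0.36876207] -0.21793995458865006 0.4008574015102876
```

View pics/fit0.png

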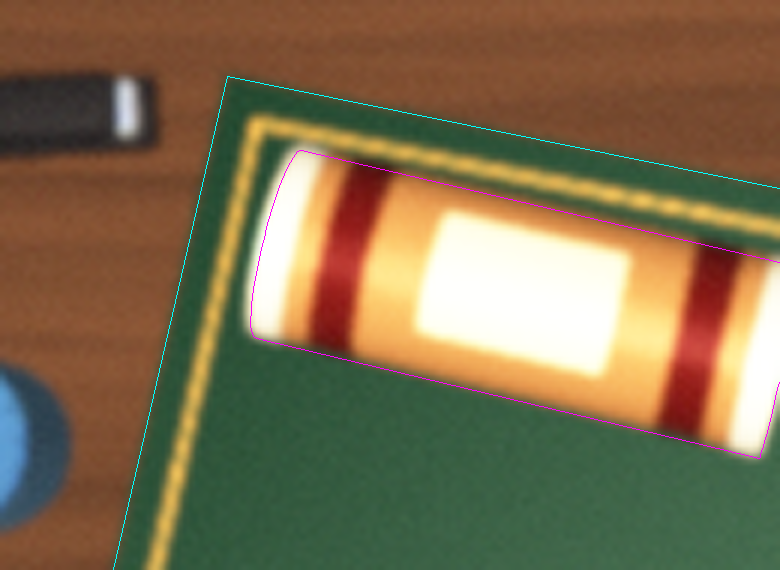

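View pics/scene0.png

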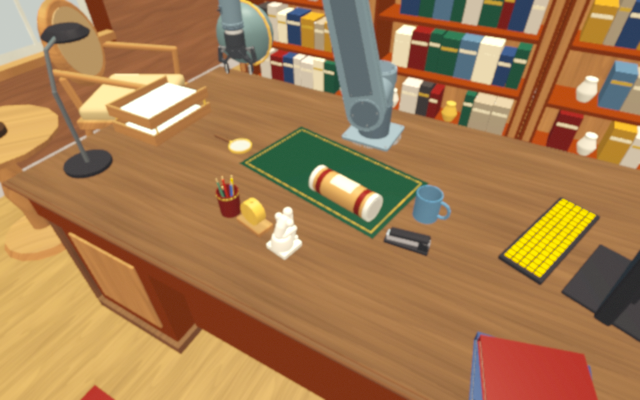

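```bash
cat >> h.py <<'E'
E0=np.array([0.50906,-0.06610]); EY=-0.19045
def todo(target,yaw):
    s=env.get_state(); R=RM(s["tcp_rot"]); d=R.T@(np.array(target)-s["eef_pos"])*1000
    Rt=np.array([[np.cos(yaw),np.sin(yaw),0],[np.sin(yaw),-np.cos(yaw),0],[0,0,-1]])
    return np.round(d,1), np.round(Ro.from_matrix(R.T@Rt).as_rotvec(),4)
def st():
    s=env.get_state(); print(round(s["time"],2),np.round(s["eef_pos"],4),"F",np.round(s["wrist_force"],2),np.round(s["moment"],2))
E
python3 - <<'E'
from h import *
y=-.2209; b=np.array([np.cos(y),np.sin(y)]); p=np.array([.4560,.0866])-.015*b
print(todo([*p,.14],y))
E
```

```text
(array([ 440.8, -457.3,   91.4]), array([-1.700e-03,  2.000e-04,  6.277e-01]))
```

>>> {"method": "step_arm", "body": {
  "increments": [
    [[26,-27,0,0,0,0.04,85],[53,-55,0,0,0,0.1,85],[79,-82,0,0,0,0.16,85],[106,-110,0,0,0,0.22,85],[132,-137,0,0,0,0.28,85],[159,-165,0,0,0,0.34,85],[185,-192,0,0,0,0.4,85],[212,-220,0,0,0,0.46,85],[238,-247,0,0,0,0.52,85],[264,-274,0,0,0,0.58,85]]
  ]
}}

```text
time: 0.93
eef_pos: [0.3516, -0.1471, 0.2312]
tcp_rot: [-0.0, 0.996, -0.088, 0.0]
wrist_force: [0.5, -0.2, 0.6]
grip_width: 0.085
grip_force: 0.0
```

```bash
python3 - <<'E'
from h import *
y=-.2209; b=np.array([np.cos(y),np.sin(y)]); p=np.array([.4560,.0866])-.015*b
st();print(todo([*p,.14],y))
E
```

```text
0.93 [ 0.3516 -0.1471  0.2312] F [ 0.51 -0.16  0.55] [ 0.   -0.05  0.02]
(array([  46.7, -249.1,   91.2]), array([-0.0001,  0.    ,  0.0442]))
```

>>> {"method": "step_arm", "body": {
  "increments": [
    [[6,-31,0,0,0,0.005,85],[12,-62,5,0,0,0.01,85],[18,-93,15,0,0,0.02,85],[24,-125,25,0,0,0.03,85],[30,-156,40,0,0,0.04,85],[36,-187,55,0,0,0.047,85],[42,-218,70,0,0,0.047,85],[47,-249,85,0,0,0.047,85],[47,-249,91,0,0,0.047,85],[47,-249,91,0,0,0.047,85]]
  ]
}}

```text
time: 1.77
eef_pos: [0.4394, 0.0896, 0.1384]
tcp_rot: [0.0, 0.994, -0.108, -0.002]
wrist_force: [-0.1, 0.3, 0.5]
grip_width: 0.0851
grip_force: 0.0
```

```bash
python3 - <<'E'
from h import *
y=-.2209; b=np.array([np.cos(y),np.sin(y)]); p=np.array([.4560,.0866])-.015*b
st();print(todo([*p,.0],y))
E
```

```text
1.77 [0.4394 0.0896 0.1384] F [-0.05  0.34  0.52] [ 0.01  0.01 -0.  ]
(array([  2.4,  -0.8, 138.4]), array([0.0008, 0.0043, 0.0044]))
```

>>> {"method": "step_arm", "body": {
  "increments": [
    [[2,0,12,0,0,0.004,85],[2,0,25,0,0,0.004,85],[2,0,35,0,0,0.004,85],[2,0,42,0,0,0.004,85],[2,0,45,0,0,0.004,85],[2,0,46,0,0,0.004,85],[2,0,47,0,0,0.004,85]]
  ]
}}

```text
time: 2.35
eef_pos: [0.4432, 0.0872, 0.0937]
tcp_rot: [0.0, 0.994, -0.112, 0.0]
wrist_force: [0.1, -0.4, -0.4]
grip_width: 0.0852
grip_force: 0.0
```

>>> {"method": "step_arm", "body": {
  "increments": [
    [[0,0,1,0,0,0,85],[0,0,2,0,0,0,85],[0,0,3,0,0,0,85]]
  ]
}}

```text
time: 2.6
eef_pos: [0.4431, 0.0877, 0.0907]
tcp_rot: [-0.0, 0.994, -0.112, 0.0]
wrist_force: [-0.1, -0.3, 0.7]
grip_width: 0.085
grip_force: 0.0
```

>>> {"method": "step_arm", "body": {
  "increments": [
    [[0,0,1,0,0,0,85],[0,0,2,0,0,0,85],[0,0,3,0,0,0,85]]
  ]
}}

```text
time: 2.85
eef_pos: [0.4429, 0.0878, 0.0873]
tcp_rot: [0.0, 0.994, -0.112, 0.0]
wrist_force: [0.6, 0.0, 0.6]
grip_width: 0.0852
grip_force: 0.0
```

>>> {"method": "step_arm", "body": {
  "increments": [
    [[0,0,3,0,0,0,85],[0,0,6,0,0,0,85],[0,0,8,0,0,0,85]]
  ]
}}

```text
time: 3.1
eef_pos: [0.4426, 0.0877, 0.0789]
tcp_rot: [0.0, 0.994, -0.112, -0.0]
wrist_force: [0.1, 0.5, -0.7]
grip_width: 0.0851
grip_force: 0.0
```

>>> {"method": "step_arm", "body": {
  "increments": [
    [[0,0,1,0,0,0,85],[0,0,1.5,0,0,0,85]]
  ]
}}

```text
time: 3.27
eef_pos: [0.4426, 0.0877, 0.0775]
tcp_rot: [0.0, 0.994, -0.112, -0.0]
wrist_force: [-0.3, -0.4, -0.8]
grip_width: 0.0848
grip_force: 0.0
```

>>> {"method": "step_arm", "body": {
  "increments": [
    [[0,0,0.5,0,0,0,85],[0,0,1,0,0,0,85]]
  ]
}}

```text
time: 3.43
eef_pos: [0.4429, 0.0877, 0.0768]
tcp_rot: [-0.0, 0.994, -0.112, 0.0]
wrist_force: [0.4, -0.5, 0.1]
grip_width: 0.0851
grip_force: 0.0
```

>>> {"method": "step_arm", "body": {
  "increments": [
    [[0,0,0.5,0,0,0,85],[0,0,1,0,0,0,85]]
  ]
}}

```text
time: 3.6
eef_pos: [0.4431, 0.0877, 0.076]
tcp_rot: [-0.0, 0.994, -0.112, 0.0]
wrist_force: [-0.9, -0.2, 5.4]
grip_width: 0.0851
grip_force: 2.9
```

>>> {"method": "step_arm", "body": {
  "increments": [
    [[0,0,0.5,0,0,0,85],[0,0,1,0,0,0,85]]
  ]
}}

```text
time: 3.77
eef_pos: [0.4439, 0.0875, 0.0759]
tcp_rot: [0.0, 0.994, -0.112, 0.001]
wrist_force: [-1.1, -0.3, 12.6]
grip_width: 0.0848
grip_force: 6.4
```

>>> {"method": "step_arm", "body": {
  "increments": [
    [[2,0,0,0,0,0,85],[6,0,0,0,0,0,85],[12,0,0,0,0,0,85],[18,0,0,0,0,0,85],[24,0,0,0,0,0,85],[30,0,0,0,0,0,85],[36,0,0,0,0,0,85],[42,0,0,0,0,0,85],[46,0,0,0,0,0,85],[48,0,0,0,0,0,85]]
  ]
}}

```text
time: 4.6
eef_pos: [0.4924, 0.0765, 0.0767]
tcp_rot: [0.0, 0.994, -0.112, 0.003]
wrist_force: [-1.2, -1.5, 10.9]
grip_width: 0.0851
grip_force: 5.7
```

```bash
cat >> h.py <<'E'
def track(f):
    from scipy.optimize import minimize
    c=shot("scene",f); c2=shot("top",f+"t"); st()
E
python3 -c "
from h import *
track('s1')
c=load('s1t');cv2.imwrite('pics/s1b.png',np.vstack([c['image'][180:300,200:400,::-1].repeat(3,0).repeat(3,1),load('s1')['image'][130:260,250:450,::-1].repeat(3,0).repeat(3,1)])[:780])"
```

```text
4.7 [0.4923 0.0765 0.0767] F [-0.14 -0.06 12.95] [-0.19  0.03 -0.04]
```

>>> {"method": "step_arm", "body": {
  "increments": [
    [[0,0,-6,0,0,0,85],[-4,0,-12,0,0,0,85],[-14,0,-14,0,0,0,85],[-26,0,-14,0,0,0,85],[-32,0,-12,0,0,0,85],[-32,0,-8,0,0,0,85]]
  ]
}}

```text
time: 5.2
eef_pos: [0.4564, 0.0847, 0.0827]
tcp_rot: [-0.0, 0.994, -0.112, -0.001]
wrist_force: [0.4, -0.8, -0.3]
grip_width: 0.0848
grip_force: 0.0
```

```bash
cat >> h.py <<'E'
def over(f,rel,yaw,box,z,out):
    c=load(f); b=np.array([np.cos(EY),np.sin(EY)]); a=np.array([-np.sin(EY),np.cos(EY)])
    p=E0+rel[0]*b+rel[1]*a; x0,y0,x1,y1=box; o=np.array([x0,y0])
    cr=cv2.resize(c["image"][y0:y1,x0:x1,::-1],None,fx=z,fy=z,interpolation=cv2.INTER_CUBIC)
    cv2.polylines(cr,[np.int32((hull(c,*p,yaw)-o+.5)*z)],True,(255,0,255),1); cv2.polylines(cr,[np.int32((pad(c,E0,EY)-o+.5)*z)],True,(255,255,0),1)
    cv2.imwrite(out,cr)
E
python3 -c "
from h import *
track('s2'); r=(-.056,.139)
over('s2',r,-.221,(290,140,400,240),6,'pics/s2a.png');over('s2t',r,-.221,(230,190,360,290),6,'pics/s2b.png')
a=cv2.imread('pics/s2a.png');b=cv2.imread('pics/s2b.png');h=390
cv2.imwrite('pics/s2.jpg.png',np.hstack([cv2.resize(a,(400,int(400*a.shape[0]/a.shape[1])))[:300],cv2.resize(b,(400,int(400*b.shape[0]/b.shape[1])))[:300]]))
"
```

```text
5.3 [0.4577 0.0843 0.0822] F [ 0.22 -0.33  0.39] [-0.01  0.01  0.05]
```

View pics/s2.jpg.png

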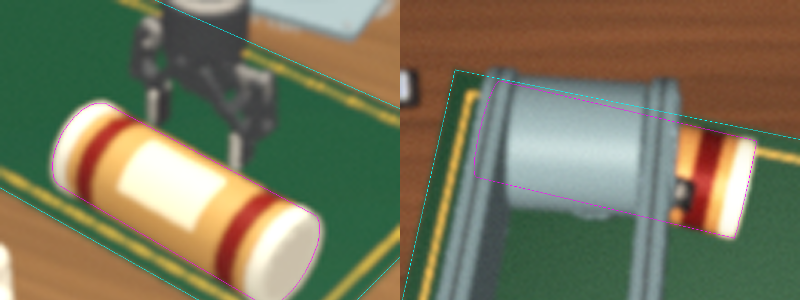

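>>> {"method": "step_arm", "body": {
  "increments": [
    [[3,0,3,0,0,0,85],[3,0,6,0,0,0,85],[3,0,7.5,0,0,0,85],[3,0,8.5,0,0,0,85]]
  ]
}}

```text
time: 5.63
eef_pos: [0.4625, 0.0833, 0.075]
tcp_rot: [0.0, 0.994, -0.112, 0.001]
wrist_force: [-2.3, -1.0, 17.0]
grip_width: 0.0848
grip_force: 8.4
```

>>> {"method": "step_arm", "body": {
  "increments": [
    [[3,0,0,0,0,0,85],[9,0,-0.2,0,0,0,85],[17,0,-0.4,0,0,0,85],[26,0,-0.4,0,0,0,85],[35,0,-0.4,0,0,0,85],[44,0,-0.4,0,0,0,85],[53,0,-0.4,0,0,0,85],[61,0,-0.3,0,0,0,85],[66,0,0,0,0,0,85],[69,0,0,0,0,0,85]]
  ]
}}

```text
time: 6.47
eef_pos: [0.5317, 0.0674, 0.0758]
tcp_rot: [0.0, 0.994, -0.112, 0.003]
wrist_force: [1.3, 0.1, 8.6]
grip_width: 0.0851
grip_force: 4.4
```

>>> {"method": "step_arm", "body": {
  "increments": [
    [[0,0,0,0,0,0,85],[0,0,-6,0,0,0,85],[-4,0,-12,0,0,0,85],[-14,0,-14,0,0,0,85],[-26,0,-14,0,0,0,85],[-34,0,-12,0,0,0,85],[-36,0,-8,0,0,0,85],[-36,0,-8,0,0,0,85]]
  ]
}}

```text
time: 7.13
eef_pos: [0.4919, 0.0765, 0.0815]
tcp_rot: [0.0, 0.994, -0.112, -0.001]
wrist_force: [-0.6, 0.6, -0.7]
grip_width: 0.085
grip_force: 0.0
```

```bash
python3 -c "
from h import *
track('s3'); r=(-.0205,.138)
over('s3',r,-.221,(270,140,400,240),6,'pics/s3a.png')"
```

```text
7.23 [0.4935 0.0762 0.0821] F [-0.27 -0.34 -0.19] [ 0.04 -0.05  0.04]
```

View pics/s3a.png

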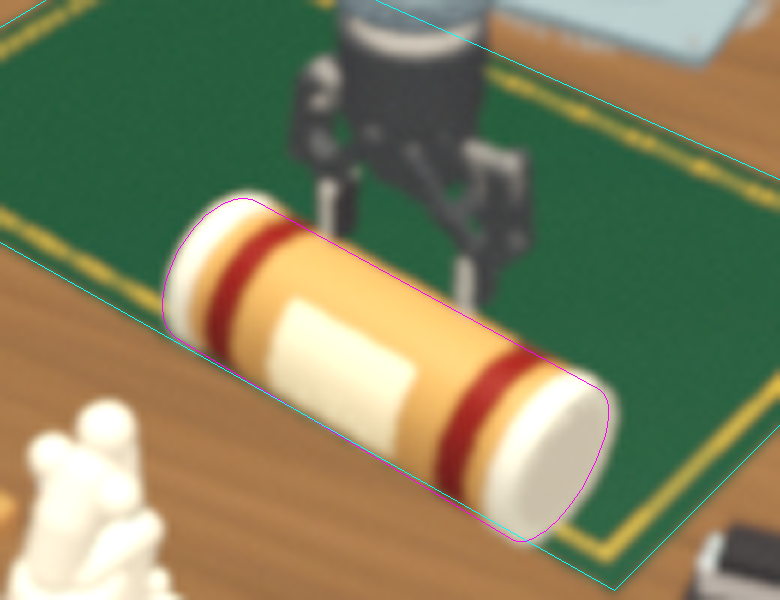

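```bash
cat >> h.py <<'E'
def fit(f,r,yaw):
    from scipy.optimize import minimize
    c=load(f); im=cv2.GaussianBlur(c["image"].astype(np.float32),(0,0),.8)
    b=np.array([np.cos(EY),np.sin(EY)]); a=np.array([-np.sin(EY),np.cos(EY)])
    def samp(P): return cv2.remap(im,P[None,:,0].astype(np.float32),P[None,:,1].astype(np.float32),1)[0]
    def cost(p):
        h=hull(c,*(E0+p[0]*b+p[1]*a),p[2]+EY).astype(float); h2=np.roll(h,-1,0); t=np.linspace(0,1,8)[:,None,None]
        L=np.linalg.norm(h2-h,axis=1); P=[];N=[];W=[]
        for i in range(len(h)):
            k=max(1,int(L[i])); s=(np.arange(k)+.5)/k; P+=list(h[i]+s[:,None]*(h2[i]-h[i])); n=np.array([h2[i][1]-h[i][1],h[i][0]-h2[i][0]])/max(L[i],1e-6); N+=[n]*k; W+=[L[i]/k]*k
        P,N,W=map(np.array,(P,N,W)); g=np.linalg.norm(samp(P+N)-samp(P-N),axis=1)
        return -(np.minimum(g,120)*W).sum()/W.sum()
    p0=np.array([*r,yaw]); best=None
    for dx in(-.004,0,.004):
        for dy in(-.003,.003):
            q=p0+[dx,dy,0]; m=minimize(cost,q,method="Nelder-Mead",options=dict(initial_simplex=q+np.array([[0,0,0],[.003,0,0],[0,.003,0],[0,0,.03]]),xatol=1e-5))
            if best is None or m.fun<best.fun: best=m
    x=best.x; print(f,np.round(x,4),"ends l,r",np.round([x[0]-.12*np.sin(x[2]),x[0]+.12*np.sin(x[2])],4),round(best.fun,1))
    e=E0+x[0]*b+x[1]*a; y=x[2]+EY; h=env.get_state()["eef_pos"][:2]-e
    print("tool offset",np.round([h@[np.cos(y),np.sin(y)],h@[-np.sin(y),np.cos(y)]],4)); return x
E
python3 -c "
from h import *
fit('scene0',(-.081,.14),-.03); fit('top0',(-.081,.14),-.03); fit('s2',(-.056,.139),-.03); fit('s3',(-.022,.14),-.03)"
```

```text
scene0 [-0.0773  0.1433 -0.032 ] ends l,r [-0.0734 -0.0811] -102.9
tool offset [ 0.0353 -0.0054]
top0 [-0.08    0.1406 -0.0318] ends l,r [-0.0761 -0.0838] -88.5
tool offset [ 0.0379 -0.0026]
s2 [-0.0556  0.1421 -0.0214] ends l,r [-0.053  -0.0581] -95.0
tool offset [ 0.0135 -0.005 ]
s3 [-0.0238  0.1408 -0.031 ] ends l,r [-0.0201 -0.0275] -92.0
tool offset [-0.0182 -0.0046]
```

>>> {"method": "step_arm", "body": {
  "increments": [
    [[1,0,3,0,0,0,85],[1,0,6,0,0,0,85],[1,0,7.5,0,0,0,85],[1,0,8.5,0,0,0,85]]
  ]
}}

```text
time: 7.57
eef_pos: [0.4965, 0.0756, 0.0754]
tcp_rot: [0.0, 0.994, -0.112, 0.002]
wrist_force: [-2.4, -1.1, 20.4]
grip_width: 0.0851
grip_force: 10.4
```

>>> {"method": "step_arm", "body": {
  "increments": [
    [[2,0,0,0,0,0,85],[8,0,-0.2,0,0,0,85],[15,0,-0.4,0,0,0,85],[22,0,-0.4,0,0,0,85],[30,0,-0.4,0,0,0,85],[38,0,-0.4,0,0,0,85],[46,0,-0.4,0,0,0,85],[52,0,-0.3,0,0,0,85],[57,0,0,0,0,0,85],[59,0,0,0,0,0,85]]
  ]
}}

```text
time: 8.4
eef_pos: [0.556, 0.062, 0.0763]
tcp_rot: [0.0, 0.994, -0.112, 0.004]
wrist_force: [0.3, -0.8, 12.5]
grip_width: 0.0849
grip_force: 6.8
```

>>> {"method": "step_arm", "body": {
  "increments": [
    [[0,0,0,0,0,0,85],[0,0,-6,0,0,0,85],[-4,0,-12,0,0,0,85],[-14,0,-14,0,0,0,85],[-24,0,-14,0,0,0,85],[-29,0,-12,0,0,0,85],[-30,0,-8,0,0,0,85],[-30,0,-8,0,0,0,85]]
  ]
}}

```text
time: 9.07
eef_pos: [0.5213, 0.0698, 0.0808]
tcp_rot: [0.0, 0.994, -0.112, -0.001]
wrist_force: [0.1, -0.6, 0.2]
grip_width: 0.0847
grip_force: 0.0
```

```bash
python3 -c "
from h import *
track('s4'); fit('s4',(.005,.14),-.03)"
```

```text
9.17 [0.5226 0.0695 0.0814] F [ 0.08 -0.05  0.26] [ 0.02 -0.06  0.03]
s4 [ 0.0054  0.1402 -0.0298] ends l,r [0.009  0.0018] -86.6
tool offset [-0.0177 -0.005 ]
```

>>> {"method": "step_arm", "body": {
  "increments": [
    [[1,0,3,0,0,0,85],[1,0,5.5,0,0,0,85],[1,0,7,0,0,0,85],[1,0,7.8,0,0,0,85]]
  ]
}}

```text
time: 9.5
eef_pos: [0.526, 0.0688, 0.0759]
tcp_rot: [0.0, 0.994, -0.112, 0.002]
wrist_force: [-1.8, -2.1, 17.5]
grip_width: 0.0852
grip_force: 9.2
```

>>> {"method": "step_arm", "body": {
  "increments": [
    [[2,0,0,0,0,0,85],[8,0,-0.2,0,0,0,85],[15,0,-0.4,0,0,0,85],[22,0,-0.4,0,0,0,85],[29,0,-0.4,0,0,0,85],[36,0,-0.4,0,0,0,85],[43,0,-0.4,0,0,0,85],[49,0,-0.3,0,0,0,85],[53,0,0,0,0,0,85],[55,0,0,0,0,0,85]]
  ]
}}

```text
time: 10.33
eef_pos: [0.5808, 0.0563, 0.0762]
tcp_rot: [0.0, 0.994, -0.112, 0.003]
wrist_force: [0.4, -0.4, 11.6]
grip_width: 0.0846
grip_force: 5.8
```

>>> {"method": "step_arm", "body": {
  "increments": [
    [[0,0,0,0,0,0,85],[0,0,-6,0,0,0,85],[-4,0,-12,0,0,0,85],[-14,0,-14,0,0,0,85],[-24,0,-14,0,0,0,85],[-28,0,-12,0,0,0,85],[-28,0,-8,0,0,0,85],[-28,0,-8,0,0,0,85]]
  ]
}}

```text
time: 11.0
eef_pos: [0.5489, 0.0635, 0.081]
tcp_rot: [0.0, 0.994, -0.112, -0.001]
wrist_force: [0.7, -0.4, 0.3]
grip_width: 0.0849
grip_force: 0.0
```

```bash
python3 -c "
from h import *
track('s5'); fit('s5',(.032,.14),-.03)"
```

```text
11.1 [0.5499 0.0633 0.0815] F [-0.16 -0.37 -0.46] [-0.    0.02  0.04]
s5 [ 0.0319  0.1393 -0.0253] ends l,r [0.035  0.0289] -83.1
tool offset [-0.0162 -0.0049]
```

>>> {"method": "step_arm", "body": {
  "increments": [
    [[0,0,3,0,0,0,85],[0,0,5.5,0,0,0,85],[0,0,7,0,0,0,85],[0,0,7.7,0,0,0,85]]
  ]
}}

```text
time: 11.43
eef_pos: [0.5522, 0.0628, 0.0761]
tcp_rot: [0.0, 0.994, -0.112, 0.002]
wrist_force: [-1.4, -1.6, 15.3]
grip_width: 0.0853
grip_force: 7.9
```

>>> {"method": "step_arm", "body": {
  "increments": [
    [[2,0,0,0,0,0,85],[8,0,-0.2,0,0,0,85],[15,0,-0.4,0,0,0,85],[23,0,-0.4,0,0,0,85],[31,0,-0.4,0,0,0,85],[39,0,-0.4,0,0,0,85],[46,0,-0.4,0,0,0,85],[52,0,-0.3,0,0,0,85],[56,0,0,0,0,0,85],[58,0,0,0,0,0,85]]
  ]
}}

```text
time: 12.27
eef_pos: [0.6093, 0.0498, 0.076]
tcp_rot: [0.0, 0.994, -0.112, 0.003]
wrist_force: [0.2, 0.4, 8.4]
grip_width: 0.0852
grip_force: 4.2
```

>>> {"method": "step_arm", "body": {
  "increments": [
    [[0,0,0,0,0,0,85],[0,0,-6,0,0,0,85],[0,0,-20,0,0,0,85],[-10,0,-45,0,0,0,85],[-35,0,-70,0,0,0,85],[-70,0,-80,0,0,0,85],[-110,0,-80,0,0,0,85],[-150,0,-80,0,0,0,85],[-190,0,-80,0,0,0,85],[-220,0,-80,0,0,0,85]]
  ]
}}

```text
time: 13.1
eef_pos: [0.3884, 0.0999, 0.1538]
tcp_rot: [-0.0, 0.994, -0.112, -0.001]
wrist_force: [-0.0, 0.6, 0.7]
grip_width: 0.0854
grip_force: 0.0
```

```bash
python3 -c "
from h import *
track('s6'); r=fit('s6',(.061,.14),-.025); r2=fit('s6t',(.06,.139),-.025)
over('s6t',r2[:2],r2[2]+EY,(220,130,350,230),6,'pics/s6b.png')"
```

```text
13.2 [0.3865 0.1004 0.1537] F [0.38 0.63 0.63] [ 0.02 -0.01  0.04]
s6 [ 0.0578  0.1374 -0.0292] ends l,r [0.0613 0.0543] -77.7
tool offset [-0.2096 -0.0032]
s6t [ 0.0569  0.1364 -0.0311] ends l,r [0.0607 0.0532] -76.2
tool offset [-0.2088 -0.0026]
```

View pics/s6b.png

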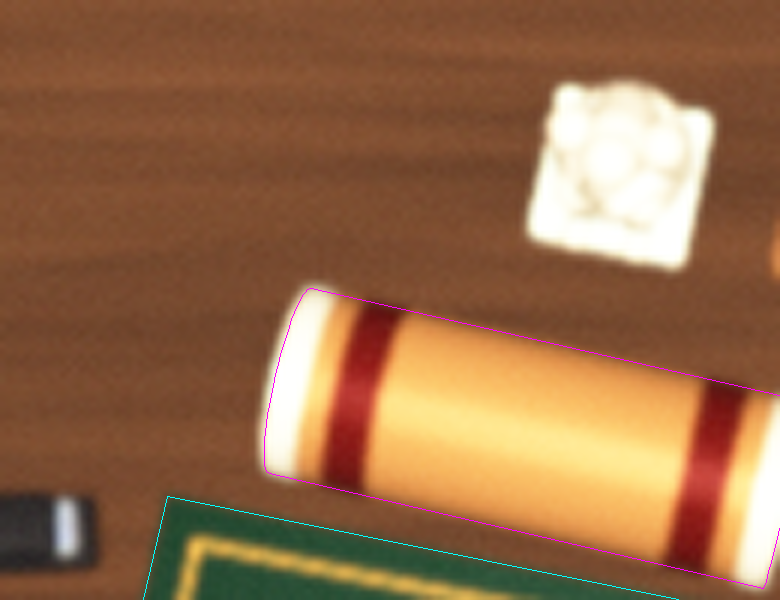

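The tube lies on bare wood beyond the pad edge. Its end centres measure 61 mm (left) and 53 mm (right), both inside the 42–77 mm window and well short of the figure. I'm handing in.

```bash
python3 -c "
from h import *
shot('top','s7'); fit('s7',(.057,.137),-.03); print(env.finish_job())"
```

```text
s7 [ 0.0569  0.1363 -0.0327] ends l,r [0.0609 0.053 ] -76.2
tool offset [-0.2053 -0.0026]
the job is handed in; nothing more can be done
None
```

The tube was rolled off the pad and handed in lying still on the bare wood: its end centres measure about 61 mm (left) and 53 mm (right) beyond the pad's far edge, a gap of roughly 8 to 16 mm, clear of the ornaments; the hand-in gave no verdict.

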